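# Put the sand-art containers into their matching holders

## Robot

A 6-joint arm with a two-finger parallel gripper is mounted at the origin on the work surface. World frame = base frame: x ahead of the robot, y to its left, z up, the work surface at z = 0. Lengths are in m, angles in rad, forces in N, time in s.
With the tool pointing down it reaches from about 0.375 to 0.925 m from the base axis. Payload 5.7 kg.
Tool frame: the origin (TCP) lies at the very end of the fingers, on their centre line; the grasp point (between the pads) lies 19 mm behind it; z points along the fingers, y is the line along which they close (so a half turn about z gives the same grasp; the last joint's range is limited). The gripper opens to 85 mm and grips with 20 to 120 N. Pads are 22 mm wide; open, the fingers measure 114 mm over their backs; the gripper's body (76 mm by 85 mm) begins 54 mm behind the grasp point. The pads swing forward as they close: fully open they stand 13 mm farther back than shut.
Start: joints at [1.129, 0.359, 1.51, -0, 1.272, -0.115], TCP at [0.193, 0.568, 0.231] pointing down, gripper open.
Joint ranges: [-2.97, 2.97], [-1.01, 2.36], [0.21, 2.38], [-0.96, 4.11], [0.2, 2.71], [-2.98, 2.98]. Speed limits (rad/s): [2.39, 2.39, 3.14, 3.14, 3.14, 3.14].

## Interface

Orientations are given as a 3x3 rotation matrix whose columns are the frame's x, y, z axes.
In Python, from bench import manip gives the robot as it stands.
- The arm moves only by the tool jog_arm, never from a script. Its arguments are lists of equal length, an entry for each row: "claw": the finger opening in mm, from 0 to 85.4; "delta_pos": the shift along the world's x, y, z in mm, a list of three; "twist": the turn about the world's z in degrees. In form: {"claw": [claw, ...], "delta_pos": [[dx, dy, dz], ...], "twist": [twist, ...]}. A call has exactly 5 rows; each row shifts and turns the commanded pose from where the row before left it; what a row does not reach is not made up. A row lasts 1/12 s, in which the tool goes at most 41.7 mm and 7.16 degrees, less where a joint would pass 70% of its speed; a pose out of reach is approached as far as the arm can. A call with a gripper value outside its range is refused whole. The fingers move at their own pace and stop on an object; "grip_force" is the grip in N (left out, the last holds). Time passes only in rows, so rows that do not move let the fingers close, or fill a call up. It gives the time, the measured TCP pose, the force, the opening and the grip force at its end, in the units of the state.
- manip.sense(): the state, without advancing time (a new reading comes with each control period).
- manip.snapshot(name): name is "side" or "top" or "wrist"; returns a dict with "img" (420x560x3 uint8, red, green, blue), "z_map" (420x560 float32, m along the optical axis (not along the pixel's ray), 0 where there is no reading), "K" (3x3 intrinsics, pixels), "rvec" (rotation vector, rad) and "tvec" (3), from world to camera coordinates, as OpenCV has them. Camera axes: x right, y down, z forward; pixel columns grow to the right and rows downward; lengths in m; the calibration is good to about 2 mm. A picture is of the moment at which its call begins.
- manip.hand_in(): hands the job in; it is judged then, once.
The state is a dict: "clock": time; "joints": joint angles; "joint_velocities": joint speeds; "joint_torque": joint torques, N m; "position": TCP position; "tcp_rot": TCP orientation; "contact_force": force on the tool from outside, world axes, zero at the start; "moment": the same for the moment, N m; "gripper_width": finger opening in m; "finger_force": force on a finger pad.
Only numpy, scipy, OpenCV 4.12 (cv2) and the standard library are available. Lean on these libraries where they do the work, as an engineer would, in place of code of your own. Each camera call takes 0.05 s, during which the arm holds its last target. There are 200 camera calls.

## Task

Clear up the sand-art table: stand each of the four containers upright in the wooden holder made for its shape and size - the jar in the large round one, the dropper bottle in the small round one, the square bottle in the square one and the tin in the oblong one, each sitting down flat inside the rim and lined up with its holder. Do not tip any container over on the way, and leave the picture box and the gift box where they are.

Things in the scene. Friction and masses are not known exactly. Their poses are not given: they have to be found in the camera images.
- jar_center (a point): Large round jar of sand with a flat aluminium screw lid, upright (sizes in mm): diameter 54, height 70 (body to 50, lid 53 diameter from 52 up). Point at its centre, 35 mm above its underside; z up. Loose, about 160 g.
- dropper_center (a point): Small round grey dropper bottle with a white pointed cap, upright (sizes in mm): body diameter 34 and straight up to 48 above its underside, narrow cap above (18 diameter), total height 72. Point on its axis, 36 mm above its underside; z up. Loose, about 60 g.
- square_bottle_center (a point): Square amber bottle with a paper band and round black cap (28 diameter), upright (sizes in mm): body 38 x 38 and 50 high, total height 68. Point on its axis, 34 mm above its underside; x and y square to its sides, z up. Loose, about 110 g.
- tin_center (a point): Oblong plain metal tin with a lid, upright (sizes in mm): lid 72 (along its x) x 34 (along its y), body 70 x 32, height 60 (lid is the top 14). Point at its centre, 30 mm above its underside; z up. Loose, about 120 g.
- big_round_holder: Large round wooden holder (sizes in mm) for the jar, a shallow open dish: outer diameter 82, recess diameter 70, floor 4 above the table, rim 10 above the table. Fixed to the table. Origin: centre of its underside, on the table; z up.
- small_round_holder: Small round wooden holder (sizes in mm) for the dropper bottle: outer diameter 62, recess diameter 50, floor 4 above the table, rim 10 above the table. Fixed to the table. Origin: centre of its underside, on the table; z up.
- square_holder: Square wooden holder (sizes in mm) for the square bottle: outside 64 x 64, recess 52 x 52, floor 4 above the table, rim 10 above the table; x and y square to its sides. Fixed to the table. Origin: centre of its underside, on the table; z up.
- oblong_holder: Oblong wooden holder (sizes in mm) for the tin: outside 98 (along its x) x 60 (along its y), recess 86 x 48, floor 4 above the table, rim 10 above the table. Fixed to the table. Origin: centre of its underside, on the table; z up.
- picture_box: Bystander: dark wooden sand-picture box with a clear pane, sizes in mm: 220 (x) x 160 (y) x 45 high, at the right of the work. Loose, about 0.8 kg. Origin: centre of its underside.
- gift_box: Bystander: kraft card gift box with a window and a black carrying cord on its +y side, sizes in mm: 240 (x) x 160 (y) x 55 high, at the left of the work. Loose, about 0.5 kg. Origin: centre of its underside.
Mind the look-alikes: they are no part of the job. Leave any blue look-alike of the small_round_holder alone.

How it is judged:
At the end, for the whole second after the job is handed in: Each container stands in its own holder: centre within 12 mm of the holder's, resting on its floor (within 3 mm), upright within 0.1 rad; tin along its holder and square bottle square to its holder (any quarter turn) within 0.3 rad; all at rest (horizontal distance between jar_center and big_round_holder below 0.012 m and z of jar_center in the frame of big_round_holder between 0.035 and 0.042 m and angle between each of jar_center, dropper_center, square_bottle_center, tin_center's own z axis and vertical below 0.1 rad and linear speed of each of jar, dropper, square_bottle, tin below 0.02 m/s and horizontal distance between dropper_center and small_round_holder below 0.012 m and z of dropper_center in the frame of small_round_holder between 0.036 and 0.043 m and horizontal distance between square_bottle_center and square_holder below 0.012 m and z of square_bottle_center in the frame of square_holder between 0.034 and 0.041 m and horizontal distance between tin_center and oblong_holder below 0.012 m and z of tin_center in the frame of oblong_holder between 0.03 and 0.037 m and angle between the x axis of tin_center and the x axis of oblong_holder, either way round below 0.3 rad and (angle between the x axis of square_bottle_center and the x axis of square_holder, either way round below 0.3 rad or angle between the x axis of square_bottle_center and the y axis of square_holder, either way round below 0.3 rad)); the robot touches nothing.
It fails at once if the picture box is moved more than 20 mm (distance of picture_box from where it was at the start of the episode above 0.02 m).
It fails at once if the gift box is moved more than 20 mm (distance of gift_box from where it was at the start of the episode above 0.02 m).
It fails at once if a container is tipped over (leans more than 35 degrees) (angle between any of jar_center, dropper_center, square_bottle_center, tin_center's own z axis and vertical above 0.61 rad).
It also fails if it takes over 99 s, if anything falls off the work surface, if the arm or the gripper's body presses on something with over 40 N, if the wrist force passes 120 N, or if a joint passes its speed limit or range.

## Working session

There is one attempt and no reset: what is moved stays moved. The work goes in short steps, Python scripts to look and compute and a tool call to move; the robot and the scene stay as the last step left them, time stands still between calls to the robot, and variables do not carry over. Pictures are saved under pics/ and viewed, at most 14 in all, crops included, and the job is handed in when it is done.

Besides the shell and the picture viewer there is one more tool, called as name([rows], argument=value, ...), one row to a line, values as JSON. jog_arm: Moves the arm, as the interface text tells. Its arguments: {"type":"object","properties":{"claw":{"type":"array","items":{"type":"number"}},"delta_pos":{"type":"array","items":{"type":"array","items":{"type":"number"}}},"twist":{"type":"array","items":{"type":"number"}},"grip_force":{"type":"number"}},"required":["claw","delta_pos","twist"]}

```bash
mkdir -p pics; cat > h.py <<'E'
import numpy as np, cv2
from bench import manip
def snap(n):
    s=manip.snapshot(n); R,_=cv2.Rodrigues(np.array(s['rvec'],float)); t=np.array(s['tvec'],float).reshape(3)
    s['R']=R; s['t']=t; return s
def ray(s,uv,z):
    d=s['R'].T@np.linalg.inv(s['K'])@np.array([uv[0],uv[1],1.]); c=-s['R'].T@s['t']
    return c+d*(z-c[2])/d[2]
def cloud(s):
    v,u=np.mgrid[0:420,0:560]; z=s['z_map']; K=np.array(s['K'])
    p=np.stack([(u-K[0,2])/K[0,0]*z,(v-K[1,2])/K[1,1]*z,z],-1)
    w=(p-s['t'])@s['R']; w[z<=0]=np.nan; return w
def save(s,name): cv2.imwrite('pics/'+name,s['img'][:,:,::-1])
E
python3 - <<'E'
from h import *
for n in ('top','side'):
    s=snap(n); save(s,n+'0.png'); np.save(n+'0.npy',cloud(s)); print(n,-s['R'].T@s['t'],s['R'][2])
    np.savez(n+'0.npz',**{k:s[k] for k in('img','z_map','K','R','t')})
print(manip.sense())
E
```

```text
top [ 0.26155858 -0.0067191   1.3579119 ] [ 0.17667303  0.00629311 -0.98424948]
side [-0.25914593 -0.7843368   1.10655733] [ 0.50241824  0.5116617  -0.69697792]
{'clock': 0.1, 'joints': array([ 1.12892702e+00,  3.59446161e-01,  1.51135008e+00, -1.03647561e-05,
        1.27252086e+00, -1.15110414e-01]), 'joint_velocities': array([-0.00061927, -0.0015932 , -0.00165347, -0.00210391, -0.00111981,
        0.00086397]), 'joint_torque': array([-1.47126149e-03, -5.28656638e+01, -2.79347152e+01, -4.10109988e-04,
        4.99121074e-03,  3.03645066e-06]), 'position': array([0.19232832, 0.56766889, 0.23051996]), 'tcp_rot': array([[-9.47088543e-01,  3.20971589e-01, -7.28468509e-04],
       [ 3.20972360e-01,  9.47087272e-01, -1.56305465e-03],
       [ 1.88227118e-04, -1.71416941e-03, -9.99998513e-01]]), 'contact_force': array([-0.06283953,  0.27849732,  0.02661504]), 'moment': array([ 0.01869234, -0.06014217, -0.00958512]), 'finger_force': 0.0, 'gripper_width': 0.08540865312740184}
```

View pics/top0.png

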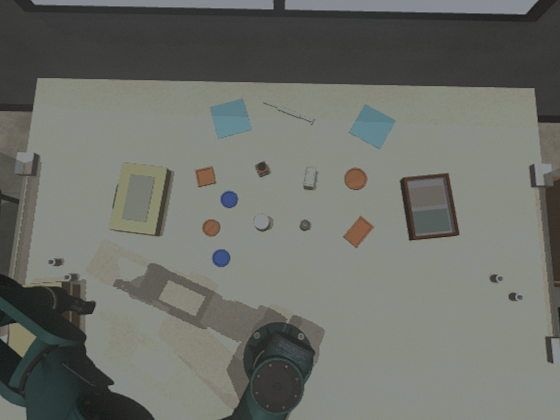

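View pics/side0.png

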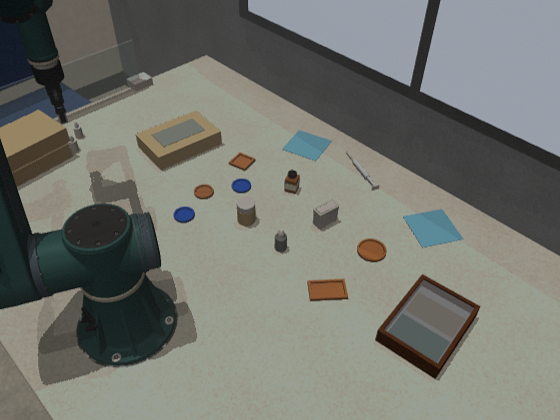

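The top view shows these candidates:
- **Holders:** orange small round (211,228), big round (356,179), square (205,177) and oblong (358,232).
- **Look-alikes:** blue rings at (229,199) and (221,258), which I leave alone.
- **Containers:** jar (262,222), dropper (305,225), square bottle (262,169) and tin (310,178).
- **Bystanders:** gift box (140,200) and picture box (430,206).

Next I measure.

```bash
cat > m.py <<'E'
from h import *
for n in ('top','side'):
    s=dict(np.load(n+'0.npz')); w=np.load(n+'0.npy'); print(n,'f',s['K'][0,0])
    hsv=cv2.cvtColor(s['img'],cv2.COLOR_RGB2HSV)
    for nm,m in (('orange',(hsv[...,0]<16)&(hsv[...,1]>110)&(hsv[...,2]>70)),('blue',(hsv[...,0]>108)&(hsv[...,0]<130)&(hsv[...,1]>140))):
        m=m&(np.nan_to_num(w[...,2],nan=1)<.03)
        cs,_=cv2.findContours(m.astype(np.uint8),cv2.RETR_EXTERNAL,cv2.CHAIN_APPROX_NONE)
        for c in cs:
            if cv2.contourArea(c)<60: continue
            P=np.array([ray(s,p,.010)[:2] for p in c[:,0]])*1000
            r=cv2.minAreaRect(P.astype(np.float32)); M=c[:,0].mean(0)
            print(nm,M.round(),'ctr',np.round(r[0],1),'size',np.round(r[1],1),'ang',round(r[2],1))
    z=w[...,2]; m=((z>.02)&(z<.1)&(w[...,0]>.25)&(w[...,0]<.9)&(abs(w[...,1])<.22)).astype(np.uint8)
    k,L,st,ce=cv2.connectedComponentsWithStats(m)
    for i in range(1,k):
        if st[i,4]<30: continue
        q=w[L==i]; zt=np.percentile(q[:,2],97); t=q[q[:,2]>zt-.008]*1000
        r=cv2.minAreaRect(t[:,:2].astype(np.float32)); ra=cv2.minAreaRect(q[:,:2].astype(np.float32)*1000)
        print('obj',ce[i].round(),'n',st[i,4],'ztop',round(zt*1000),'top',np.round(r[0],1),np.round(r[1],1),round(r[2],1),'all',np.round(ra[0],1),np.round(ra[1],1),round(ra[2],1))
E
python3 m.py
```

```text
top f 384.54042506896405
orange [211. 227.] ctr [434.7 248.6] size [53.2 53.2] ang 28.5
orange [359. 231.] ctr [ 432.7 -272.7] size [57.1 95.5] ang 49.9
orange [355. 178.] ctr [ 624.7 -264.5] size [70.8 76.2] ang 1.3
orange [205. 175.] ctr [620.8 280.2] size [60.7 59.4] ang 14.4
obj [261. 168.] n 139 ztop 70 top [648.4  75.8] [26.  24.7] 46.2 all [648.7  75.6] [39.5 38.6] 24.4
obj [309. 177.] n 215 ztop 66 top [617.1 -94.2] [32.8 71.7] 81.4 all [616.9 -94.9] [33.8 71.9] 81.7
obj [261. 222.] n 215 ztop 75 top [452.6  69.9] [48.8 51.1] 1.4 all [452.1  69.9] [49.9 51.1] 1.4
obj [304. 224.] n 80 ztop 71 top [447.9 -79.4] [14.3 15.1] 46.3 all [447.8 -80.4] [30.3 31.1] 2.6
side f 527.3527695725093
orange [327. 289.] ctr [ 430.1 -278.3] size [64.7 97.3] ang 50.6
orange [372. 249.] ctr [ 622.7 -269.3] size [78.3 79.6] ang 46.8
orange [203. 191.] ctr [431.6 242.6] size [57.  55.8] ang 51.1
orange [242. 161.] ctr [618.1 274.5] size [64.8 63.3] ang 14.6
blue [184. 214.] ctr [326.3 201.6] size [60.2 56. ] ang 52.6
blue [241. 185.] ctr [536.3 183.3] size [57.2 57. ] ang 47.0
obj [292. 179.] n 222 ztop 69 top [648.1  71.5] [29.2 24.3] 60.3 all [647.1  71.2] [44.8 41.4] 29.8
obj [246. 208.] n 393 ztop 72 top [454.2  66.7] [56.9 49. ] 48.4 all [452.7  64.5] [58.4 52.3] 6.0
obj [325. 211.] n 416 ztop 63 top [615.4 -99.1] [37.4 75.2] 81.6 all [616.5 -99.1] [37.7 77.5] 81.6
obj [280. 238.] n 167 ztop 68 top [448.  -84.4] [17.4 13.7] 45.9 all [447.2 -85.9] [29.6 30.8] 45.8
```

```bash
python3 - <<'E'
import cv2
i=cv2.imread('pics/top0.png')[145:275,185:385]
cv2.imwrite('pics/crop1.png',cv2.resize(i,None,fx=4,fy=4,interpolation=cv2.INTER_CUBIC))
E
```

```text
(no output)
```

View pics/crop1.png

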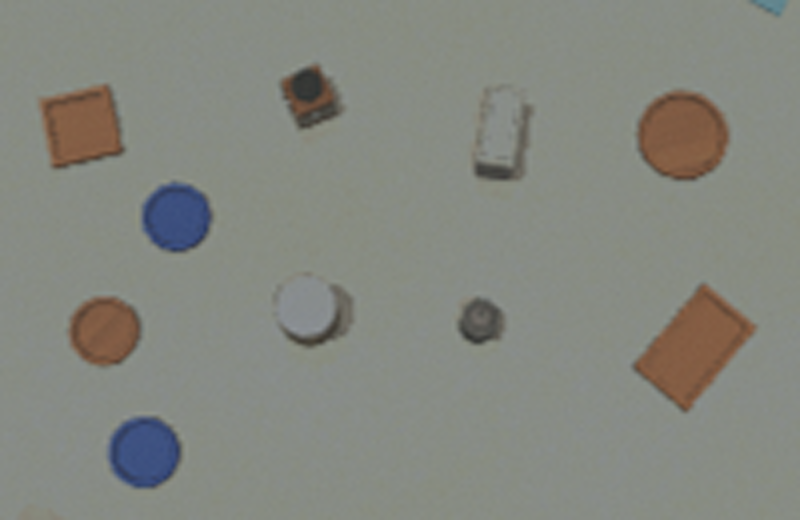

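jog_arm([
  [18,-35,0],
  [18,-35,0],
  [18,-35,0],
  [18,-35,0],
  [18,-35,0],
], claw=[85,85,85,85,85], twist=[0,0,0,0,0], grip_force=35)

```text
clock: 0.52
position: [0.2827, 0.3914, 0.2309]
tcp_rot: [[-0.947, 0.32, -0.0], [0.32, 0.947, -0.001], [0.0, -0.001, -1.0]]
contact_force: [1.5, -0.0, -0.4]
gripper_width: 0.0848
finger_force: 0.0
```

The crop confirms it: the wooden small round holder is at crop (105,331), the two blue ones at (177,217) and (145,452) are decoys, and the jar is the large one with the grey lid at (308,306). I carry on to the jar.

jog_arm([
  [19,-36,0],
  [19,-36,0],
  [19,-36,0],
  [19,-36,0],
  [19,-36,0],
], claw=[85,85,85,85,85], twist=[0,0,0,0,0])

```text
clock: 0.93
position: [0.3778, 0.2113, 0.2312]
tcp_rot: [[-0.947, 0.321, -0.0], [0.321, 0.947, -0.0], [0.0, -0.0, -1.0]]
contact_force: [0.6, 0.3, -0.1]
gripper_width: 0.0848
finger_force: 0.0
```

jog_arm([
  [19,-36,0],
  [19,-36,0],
  [19,-36,0],
  [18,-35,0],
  [0,0,0],
], claw=[85,85,85,85,85], twist=[0,0,0,0,0])

```text
clock: 1.35
position: [0.4563, 0.0645, 0.2315]
tcp_rot: [[-0.945, 0.326, 0.003], [0.326, 0.945, -0.003], [-0.004, -0.002, -1.0]]
contact_force: [0.4, 0.9, 0.4]
gripper_width: 0.0848
finger_force: 0.0
```

```bash
python3 - <<'E'
from h import *
s=snap('wrist'); save(s,'w1.png'); w=cloud(s); print(manip.sense()['position'],-s['R'].T@s['t'],s['R'][2])
z=w[...,2]; m=((z>.02)&(z<.09)).astype(np.uint8)
k,L,st,ce=cv2.connectedComponentsWithStats(m)
for i in range(1,k):
    if st[i,4]<300: continue
    q=w[L==i]; zt=np.percentile(q[:,2],95); t=q[q[:,2]>zt-.008]*1000
    r=cv2.minAreaRect(t[:,:2].astype(np.float32)); print(ce[i].round(),st[i],round(zt*1000,1),r)
E
```

```text
[0.45433049 0.06715785 0.23118751] [0.38557779 0.09001261 0.37402103] [ 0.27775085 -0.09811551 -0.95562954]
[286. 180.] [ 258  148   58   64 2855] 71.3 ((451.67327880859375, 69.0284423828125), (51.945556640625, 52.050899505615234), 32.08157730102539)
[149. 219.] [ 128  199   42   39 1183] 69.1 ((447.6199951171875, -79.31542205810547), (17.39164161682129, 16.21489906311035), 15.461910247802734)
[346. 333.] [ 321  305   49   57 1751] 68.7 ((646.7971801757812, 75.17546081542969), (27.53679084777832, 26.798242568969727), 17.806081771850586)
[197. 353.] [ 172  316   49   76 2629] 62.0 ((615.1533203125, -95.11878967285156), (33.98954772949219, 72.50310516357422), 82.16251373291016)
```

View pics/w1.png

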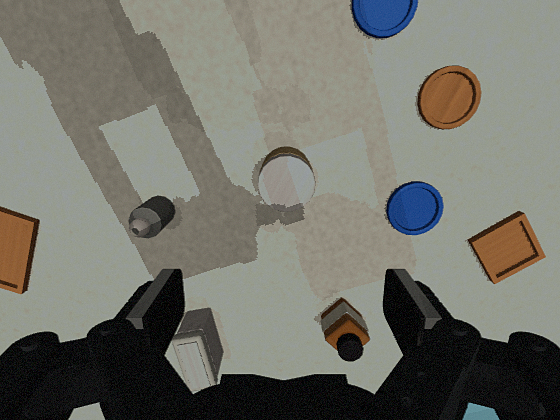

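The wrist view shows the jar at (286,180), dropper (149,219), bottle (346,333), tin (197,353), the wooden small holder at (450,97) and square holder (507,247). It agrees with the top view. I refine the holders and the bottle yaw from here and descend on the jar.

```bash
cat > wh.py <<'E'
from h import *
def holders():
    s=snap('wrist'); hsv=cv2.cvtColor(s['img'],cv2.COLOR_RGB2HSV); w=cloud(s)
    m=(hsv[...,0]<18)&(hsv[...,1]>90)&(hsv[...,2]>40)&(w[...,2]<.02)
    m=cv2.morphologyEx(m.astype(np.uint8),cv2.MORPH_CLOSE,np.ones((5,5)))
    cs,_=cv2.findContours(m,cv2.RETR_EXTERNAL,cv2.CHAIN_APPROX_NONE)
    for c in cs:
        if cv2.contourArea(c)<800: continue
        P=np.array([ray(s,p,.008)[:2] for p in c[:,0]])*1000; r=cv2.minAreaRect(P.astype(np.float32))
        print('holder',c[:,0].mean(0).round(),np.round(r[0],1),np.round(r[1],1),round(r[2],1))
    return s,w
if __name__=='__main__':
    s,w=holders(); print(manip.sense()['position'])
    z=w[...,2]; q=w[(z>.025)&(z<.055)&(np.hypot(w[...,0]-.647,w[...,1]-.075)<.04)]*1000
    print('bottle body',cv2.minAreaRect(q[:,:2].astype(np.float32)))
E
python3 wh.py
```

```text
holder [504. 250.] [619.8 281. ] [70.8 66.6] 14.9
holder [ 15. 252.] [ 442.7 -256.2] [ 39.8 107.3] 57.3
holder [445. 101.] [434.6 249.8] [62.7 60.6] 77.6
[0.45282752 0.06895105 0.23093621]
bottle body ((647.0256958007812, 75.12096405029297), (39.504329681396484, 39.14862060546875), 26.144006729125977)
```

jog_arm([
  [-1,0,-40],
  [0,0,-40],
  [0,0,-40],
  [0,0,-40],
  [0,0,-38],
], claw=[85,85,85,85,85], twist=[0,0,0,0,0])

```text
clock: 1.87
position: [0.4503, 0.0719, 0.0318]
tcp_rot: [[-0.948, 0.319, -0.0], [0.319, 0.948, 0.0], [0.0, 0.0, -1.0]]
contact_force: [0.6, 0.5, -0.6]
gripper_width: 0.0852
finger_force: 0.0
```

jog_arm([
  [0,0,-18],
  [0,0,0],
  [0,0,0],
  [0,0,0],
  [0,0,0],
], claw=[85,85,60,45,45], twist=[0,0,0,0,0])

```text
clock: 2.28
position: [0.4527, 0.0708, 0.017]
tcp_rot: [[-0.947, 0.32, 0.003], [0.32, 0.947, -0.0], [-0.003, 0.001, -1.0]]
contact_force: [-1.8, 1.4, 8.0]
gripper_width: 0.053
finger_force: 35.6
```

jog_arm([
  [0,0,0],
  [0,0,0],
  [0,0,0],
  [0,0,0],
  [0,0,0],
], claw=[45,45,45,45,45], twist=[0,0,0,0,0])

```text
clock: 2.7
position: [0.4528, 0.0707, 0.017]
tcp_rot: [[-0.947, 0.321, 0.003], [0.321, 0.947, 0.001], [-0.003, 0.002, -1.0]]
contact_force: [-1.8, 2.6, 7.3]
gripper_width: 0.0528
finger_force: 37.6
```

jog_arm([
  [0,0,10],
  [0,0,30],
  [0,0,35],
  [10,-20,30],
  [17,-33,0],
], claw=[45,45,45,45,45], twist=[0,0,0,0,0])

```text
clock: 3.12
position: [0.4806, 0.0186, 0.1263]
tcp_rot: [[-0.948, 0.318, 0.008], [0.318, 0.948, 0.0], [-0.008, 0.003, -1.0]]
contact_force: [2.0, 1.0, -1.4]
gripper_width: 0.0528
finger_force: 37.8
```

jog_arm([
  [17,-33,0],
  [17,-33,0],
  [17,-33,0],
  [17,-33,0],
  [17,-33,0],
], claw=[45,45,45,45,45], twist=[0,0,0,0,0])

```text
clock: 3.53
position: [0.5642, -0.1496, 0.1215]
tcp_rot: [[-0.947, 0.321, 0.002], [0.321, 0.947, -0.001], [-0.002, -0.0, -1.0]]
contact_force: [0.9, 0.9, -1.6]
gripper_width: 0.0528
finger_force: 37.8
```

jog_arm([
  [17,-33,0],
  [17,-33,0],
  [14,-25,0],
  [8,-15,0],
  [0,0,0],
], claw=[45,45,45,45,45], twist=[0,0,0,0,0])

```text
clock: 3.95
position: [0.622, -0.2583, 0.1215]
tcp_rot: [[-0.946, 0.324, 0.004], [0.324, 0.946, -0.003], [-0.005, -0.002, -1.0]]
contact_force: [-0.2, -0.7, -1.6]
gripper_width: 0.0531
finger_force: 37.7
```

```bash
python3 - <<'E'
from wh import *
s,w=holders(); save(s,'w2.png'); print(manip.sense()['position'],manip.sense()['gripper_width'])
E
```

```text
holder [276. 198.] [ 614.1 -261.5] [81.5 59.2] 77.3
holder [ 47. 208.] [ 562.2 -434.8] [122.6  15.3] 6.8
holder [155.  11.] [ 471.5 -298.9] [67.2 22.7] 71.0
[ 0.62044164 -0.25585232  0.121113  ] 0.05272359798127762
```

View pics/w2.png

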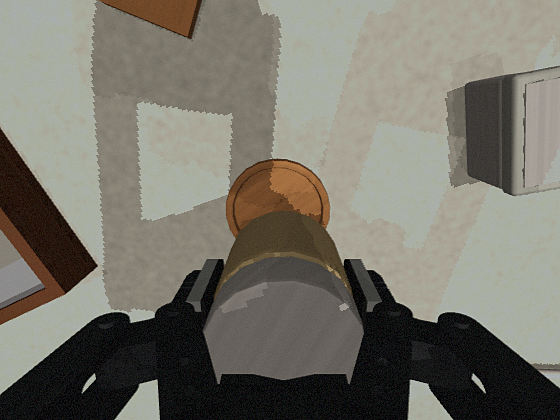

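The jar is held upright with the wooden ring below it, near edge at (278,160). Correcting for the hidden far side puts the ring's centre at (625,-264), which matches the top view. I lower the jar.

jog_arm([
  [4.5,-8,0],
  [0,0,-20],
  [0,0,-25],
  [0,0,-25],
  [0,0,-15],
], claw=[45,45,45,45,45], twist=[0,0,0,0,0])

```text
clock: 4.42
position: [0.6224, -0.26, 0.0334]
tcp_rot: [[-0.947, 0.32, -0.003], [0.32, 0.947, 0.002], [0.003, 0.001, -1.0]]
contact_force: [0.3, 0.5, -1.9]
gripper_width: 0.0529
finger_force: 37.7
```

jog_arm([
  [0,0,-8],
  [0,0,-5],
  [0,0,-2],
  [0,0,0],
  [0,0,0],
], claw=[45,45,45,45,45], twist=[0,0,0,0,0])

```text
clock: 4.83
position: [0.625, -0.2619, 0.0216]
tcp_rot: [[-0.947, 0.321, 0.002], [0.321, 0.947, -0.001], [-0.002, -0.0, -1.0]]
contact_force: [-0.7, -0.8, -1.3]
gripper_width: 0.0533
finger_force: 37.9
```

jog_arm([
  [0,-1.5,-1],
  [0,0,0],
  [0,0,0],
  [0,0,0],
  [0,0,0],
], claw=[45,45,58,70,85], twist=[0,0,0,0,0])

```text
clock: 5.25
position: [0.6246, -0.2637, 0.0197]
tcp_rot: [[-0.947, 0.321, 0.001], [0.321, 0.947, -0.001], [-0.001, -0.001, -1.0]]
contact_force: [-1.0, 0.3, -0.3]
gripper_width: 0.0793
finger_force: 0.0
```

jog_arm([
  [0,0,0],
  [0,0,0],
  [0,0,15],
  [0,0,35],
  [0,0,40],
], claw=[85,85,85,85,85], twist=[0,0,0,0,0])

```text
clock: 5.67
position: [0.6219, -0.2622, 0.1073]
tcp_rot: [[-0.947, 0.321, -0.006], [0.321, 0.947, 0.003], [0.006, 0.001, -1.0]]
contact_force: [1.1, -0.7, 0.3]
gripper_width: 0.0848
finger_force: 0.0
```

jog_arm([
  [0,0,40],
  [0,0,0],
  [0,33,0],
  [0,33,0],
  [0,33,0],
], claw=[85,85,85,85,85], twist=[0,2,4,4,0])

```text
clock: 6.08
position: [0.624, -0.1639, 0.1496]
tcp_rot: [[-0.989, 0.15, 0.001], [0.15, 0.989, -0.0], [-0.001, -0.0, -1.0]]
contact_force: [0.9, -0.3, -0.1]
gripper_width: 0.0851
finger_force: 0.0
```

jog_arm([
  [-4,35,0],
  [-5,34,0],
  [0,0,0],
  [0,0,-20],
  [0,0,-25],
], claw=[85,85,85,85,85], twist=[0,0,0,0,0])

```text
clock: 6.5
position: [0.6173, -0.0952, 0.1061]
tcp_rot: [[-0.989, 0.15, 0.006], [0.15, 0.989, -0.002], [-0.006, -0.001, -1.0]]
contact_force: [0.2, 0.7, -1.1]
gripper_width: 0.0848
finger_force: 0.0
```

```bash
python3 - <<'E'
from h import *
s=snap('wrist'); save(s,'w3.png'); w=cloud(s); z=w[...,2]; print(manip.sense()['position'])
q=w[(z>.052)&(z<.067)&(np.hypot(w[...,0]-.615,w[...,1]+.095)<.05)]*1000
print(len(q),cv2.minAreaRect(q[:,:2].astype(np.float32)))
E
```

```text
[ 0.6130783  -0.09458051  0.09987478]
6501 ((615.1082763671875, -95.6451644897461), (34.059967041015625, 71.51443481445312), 81.77055358886719)
```

View pics/w3.png

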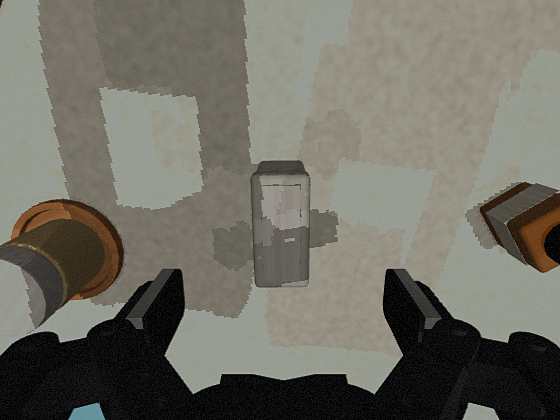

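The tin is lined up between the fingers at (281,225), and the jar stands in its ring at (70,255). I descend and grip.

jog_arm([
  [1,-1,-20],
  [0,0,-30],
  [0,0,-25],
  [0,0,-12],
  [0,0,0],
], claw=[85,85,85,85,85], twist=[0,0,0,0,0])

```text
clock: 6.97
position: [0.6138, -0.0961, 0.0146]
tcp_rot: [[-0.988, 0.152, -0.006], [0.152, 0.988, 0.001], [0.006, 0.0, -1.0]]
contact_force: [0.3, -0.0, -0.3]
gripper_width: 0.0852
finger_force: 0.0
```

jog_arm([
  [0,0,0],
  [0,0,0],
  [0,0,0],
  [0,0,0],
  [0,0,0],
], claw=[70,50,35,26,26], twist=[0,0,0,0,0])

```text
clock: 7.38
position: [0.6172, -0.0966, 0.0188]
tcp_rot: [[-0.988, 0.152, 0.002], [0.152, 0.988, -0.001], [-0.003, -0.0, -1.0]]
contact_force: [-0.7, -0.2, 5.2]
gripper_width: 0.0335
finger_force: 34.3
```

jog_arm([
  [0,0,0],
  [0,0,0],
  [0,0,0],
  [0,0,0],
  [0,0,0],
], claw=[26,26,26,26,26], twist=[0,0,0,0,0])

```text
clock: 7.8
position: [0.6172, -0.0966, 0.0188]
tcp_rot: [[-0.988, 0.152, 0.002], [0.152, 0.988, -0.001], [-0.002, -0.0, -1.0]]
contact_force: [-0.6, -1.2, 7.0]
gripper_width: 0.0337
finger_force: 34.5
```

jog_arm([
  [0,0,10],
  [0,0,30],
  [0,0,35],
  [-10,-10,25],
  [-23,-22,0],
], claw=[26,26,26,26,26], twist=[0,0,0,0,0])

```text
clock: 8.22
position: [0.5895, -0.1282, 0.1239]
tcp_rot: [[-0.989, 0.149, 0.013], [0.149, 0.989, -0.003], [-0.013, -0.001, -1.0]]
contact_force: [1.0, -0.6, -1.4]
gripper_width: 0.0334
finger_force: 35.1
```

jog_arm([
  [-25,-24,0],
  [-25,-24,0],
  [-25,-24,0],
  [-25,-24,0],
  [-25,-24,0],
], claw=[26,26,26,26,26], twist=[-5,-5,-5,-5,-5])

```text
clock: 8.63
position: [0.4568, -0.249, 0.1181]
tcp_rot: [[-0.83, 0.558, 0.0], [0.558, 0.83, -0.0], [-0.001, -0.0, -1.0]]
contact_force: [0.8, -0.7, -1.1]
gripper_width: 0.0339
finger_force: 35.1
```

jog_arm([
  [-15,-15,0],
  [-10,-10,0],
  [0,0,0],
  [0,0,0],
  [0,0,0],
], claw=[26,26,26,26,26], twist=[-3.5,-3,0,0,0])

```text
clock: 9.05
position: [0.4336, -0.273, 0.1177]
tcp_rot: [[-0.764, 0.645, 0.001], [0.645, 0.764, -0.0], [-0.001, 0.0, -1.0]]
contact_force: [0.2, 0.3, -1.4]
gripper_width: 0.0335
finger_force: 35.1
```

```bash
python3 - <<'E'
from wh import *
s,w=holders(); save(s,'w4.png'); print(manip.sense()['position'],manip.sense()['gripper_width'])
E
```

```text
holder [282. 171.] [ 414.3 -257.2] [60.5 52.3] 50.2
[ 0.43378338 -0.27276365  0.11760399] 0.03347105879282325
```

View pics/w4.png

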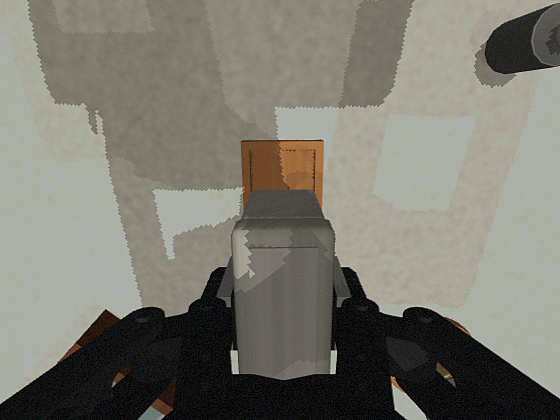

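The tin sits parallel above its oblong holder (far edge at row 141) and is centred within about 1 mm. I lower it.

jog_arm([
  [0,-1,-20],
  [0,0,-25],
  [0,0,-25],
  [0,0,-15],
  [0,0,-5],
], claw=[26,26,26,26,26], twist=[0,0,0,0,0])

```text
clock: 9.52
position: [0.4325, -0.2723, 0.025]
tcp_rot: [[-0.765, 0.644, -0.003], [0.644, 0.765, 0.003], [0.004, 0.0, -1.0]]
contact_force: [0.2, 0.3, -0.7]
gripper_width: 0.0336
finger_force: 35.1
```

jog_arm([
  [0,0,-3],
  [0,0,-2],
  [0,0,0],
  [0,0,0],
  [0,0,0],
], claw=[26,26,26,26,26], twist=[0,0,0,0,0])

```text
clock: 9.93
position: [0.434, -0.2748, 0.0232]
tcp_rot: [[-0.764, 0.645, 0.002], [0.645, 0.764, -0.001], [-0.002, -0.0, -1.0]]
contact_force: [0.6, -0.7, -0.6]
gripper_width: 0.0336
finger_force: 35.1
```

jog_arm([
  [0,0,-0.5],
  [0,0,0],
  [0,0,0],
  [0,0,0],
  [0,0,0],
], claw=[26,40,55,70,85], twist=[0,0,0,0,0])

```text
clock: 10.35
position: [0.4331, -0.2744, 0.0218]
tcp_rot: [[-0.763, 0.646, 0.0], [0.646, 0.763, -0.0], [-0.0, -0.0, -1.0]]
contact_force: [-0.5, 0.0, 0.8]
gripper_width: 0.0744
finger_force: 0.0
```

jog_arm([
  [0,0,0],
  [0,0,15],
  [0,0,35],
  [0,0,40],
  [0,0,40],
], claw=[85,85,85,85,85], twist=[0,0,0,0,0])

```text
clock: 10.77
position: [0.4322, -0.2736, 0.1525]
tcp_rot: [[-0.763, 0.646, -0.002], [0.646, 0.763, 0.002], [0.003, -0.0, -1.0]]
contact_force: [0.3, -0.3, -0.6]
gripper_width: 0.0851
finger_force: 0.0
```

jog_arm([
  [3,39,0],
  [3,39,0],
  [3,39,0],
  [3,39,0],
  [2,39,0],
], claw=[85,85,85,85,85], twist=[0,0,0,0,0])

```text
clock: 11.18
position: [0.447, -0.0777, 0.152]
tcp_rot: [[-0.763, 0.646, 0.001], [0.646, 0.763, -0.0], [-0.001, 0.0, -1.0]]
contact_force: [0.7, 0.4, -0.1]
gripper_width: 0.0849
finger_force: 0.0
```

jog_arm([
  [0,0,0],
  [0,0,0],
  [0,0,0],
  [0,0,0],
  [0,0,0],
], claw=[85,85,85,85,85], twist=[0,0,0,0,0])

```text
clock: 11.6
position: [0.4473, -0.0807, 0.1518]
tcp_rot: [[-0.762, 0.647, 0.0], [0.647, 0.762, -0.0], [-0.0, -0.0, -1.0]]
contact_force: [0.9, 0.7, -0.4]
gripper_width: 0.085
finger_force: 0.0
```

```bash
python3 - <<'E'
from h import *
s=snap('wrist'); save(s,'w5.png'); w=cloud(s); z=w[...,2]; p=manip.sense()['position']; print(p)
q=w[(z>.050)&(z<.08)&(np.hypot(w[...,0]-.4476,w[...,1]+.0793)<.03)]*1000
print(len(q),cv2.minAreaRect(q[:,:2].astype(np.float32)))
q=w[(z>.01)&(z<.045)&(np.hypot(w[...,0]-.4476,w[...,1]+.0793)<.03)]*1000
print(len(q),cv2.minAreaRect(q[:,:2].astype(np.float32)))
E
```

```text
[ 0.44720871 -0.08060702  0.15171914]
950 ((448.2937927246094, -80.23345947265625), (27.83423614501953, 29.09861183166504), 67.91670227050781)
351 ((440.1168518066406, -73.44155883789062), (32.97649383544922, 13.364374160766602), 48.02796173095703)
```

View pics/w5.png

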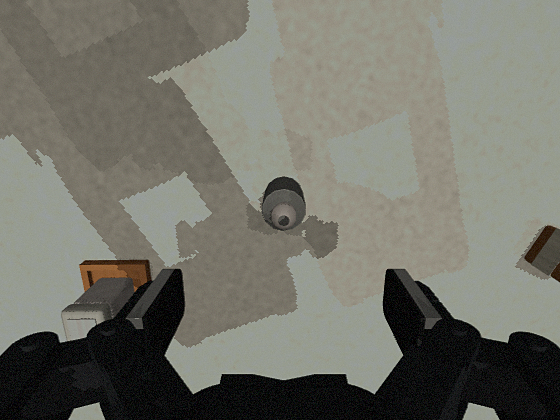

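The dropper is centred between the fingers at (284,205), and the tin sits in its oblong holder at lower left (115,285). I descend.

jog_arm([
  [0.5,0.5,-35],
  [0,0,-35],
  [0,0,-35],
  [0,0,-22],
  [0,0,-10],
], claw=[85,85,85,85,85], twist=[0,0,0,0,0])

```text
clock: 12.07
position: [0.4457, -0.0793, 0.0119]
tcp_rot: [[-0.762, 0.647, -0.004], [0.647, 0.762, 0.001], [0.004, -0.002, -1.0]]
contact_force: [-0.5, -0.7, 0.3]
gripper_width: 0.085
finger_force: 0.0
```

jog_arm([
  [0,0,0],
  [0,0,0],
  [0,0,0],
  [0,0,0],
  [0,0,0],
], claw=[70,55,38,28,28], twist=[0,0,0,0,0], grip_force=25)

```text
clock: 12.48
position: [0.4486, -0.0794, 0.0159]
tcp_rot: [[-0.763, 0.646, 0.002], [0.646, 0.763, -0.001], [-0.002, 0.001, -1.0]]
contact_force: [0.4, -0.3, 2.8]
gripper_width: 0.0333
finger_force: 24.7
```

jog_arm([
  [0,0,0],
  [0,0,0],
  [0,0,0],
  [0,0,0],
  [0,0,0],
], claw=[28,28,28,28,28], twist=[0,0,0,0,0])

```text
clock: 12.9
position: [0.4486, -0.0793, 0.0159]
tcp_rot: [[-0.764, 0.645, 0.002], [0.645, 0.764, -0.001], [-0.003, 0.001, -1.0]]
contact_force: [-0.6, -1.2, 6.9]
gripper_width: 0.0329
finger_force: 25.0
```

jog_arm([
  [0,0,10],
  [0,0,30],
  [0,0,35],
  [0,15,25],
  [-2,35,0],
], claw=[28,28,28,28,28], twist=[0,0,0,0,0])

```text
clock: 13.32
position: [0.4509, -0.0315, 0.1199]
tcp_rot: [[-0.762, 0.648, 0.012], [0.648, 0.762, -0.004], [-0.011, 0.005, -1.0]]
contact_force: [1.8, 0.5, -0.3]
gripper_width: 0.0335
finger_force: 25.1
```

jog_arm([
  [-2,38,0],
  [-2,38,0],
  [-2,38,0],
  [-2,38,0],
  [-2,38,0],
], claw=[28,28,28,28,28], twist=[0,0,0,0,0])

```text
clock: 13.73
position: [0.4352, 0.1631, 0.1154]
tcp_rot: [[-0.764, 0.646, 0.001], [0.646, 0.764, 0.0], [-0.001, 0.001, -1.0]]
contact_force: [0.5, 0.3, -0.1]
gripper_width: 0.0335
finger_force: 25.1
```

jog_arm([
  [-2,38,0],
  [0,30,0],
  [0,19,0],
  [0,0,0],
  [0,0,0],
], claw=[28,28,28,28,28], twist=[0,0,0,0,0])

```text
clock: 14.15
position: [0.4333, 0.2491, 0.115]
tcp_rot: [[-0.765, 0.644, 0.0], [0.644, 0.765, -0.0], [-0.0, 0.0, -1.0]]
contact_force: [-0.0, -0.8, 0.2]
gripper_width: 0.0333
finger_force: 25.1
```

```bash
python3 - <<'E'
from wh import *
s,w=holders(); save(s,'w6.png'); print(manip.sense()['position'],manip.sense()['gripper_width'])
E
```

```text
holder [468. 322.] [613.2 304.9] [72.1 18.3] 14.2
holder [285. 204.] [432.  252.8] [61.1 56.4] 48.5
holder [517.  96.] [484.7 425.6] [ 11.3 164.3] 84.1
[0.43314485 0.24808964 0.11490485] 0.03319317342281978
```

View pics/w6.png

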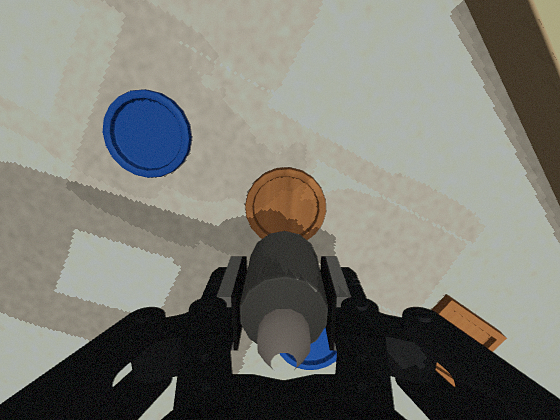

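The dropper is held upright above the wooden small holder at (285,205), not the blue ones at (147,133) and (310,350). It needs +1, +2 mm, then I lower it.

jog_arm([
  [1,2,-20],
  [0,0,-25],
  [0,0,-25],
  [0,0,-15],
  [0,0,-5],
], claw=[28,28,28,28,28], twist=[0,0,0,0,0])

```text
clock: 14.62
position: [0.4329, 0.2481, 0.0228]
tcp_rot: [[-0.762, 0.647, -0.004], [0.647, 0.762, -0.002], [0.002, -0.004, -1.0]]
contact_force: [-0.7, -0.5, -1.4]
gripper_width: 0.0332
finger_force: 25.1
```

jog_arm([
  [0,0,-3],
  [0,0,-2],
  [0,0,0],
  [0,0,0],
  [0,0,0],
], claw=[28,28,28,28,28], twist=[0,0,0,0,0])

```text
clock: 15.03
position: [0.4354, 0.2504, 0.0206]
tcp_rot: [[-0.763, 0.646, 0.002], [0.646, 0.763, 0.001], [-0.001, 0.002, -1.0]]
contact_force: [0.2, 0.1, -0.4]
gripper_width: 0.0333
finger_force: 25.2
```

jog_arm([
  [0,0,-0.5],
  [0,0,0],
  [0,0,0],
  [0,0,0],
  [0,0,0],
], claw=[28,40,55,70,85], twist=[0,0,0,0,0])

```text
clock: 15.45
position: [0.4346, 0.2503, 0.0193]
tcp_rot: [[-0.764, 0.646, 0.0], [0.646, 0.764, -0.0], [-0.0, 0.0, -1.0]]
contact_force: [0.2, 0.0, -0.4]
gripper_width: 0.0743
finger_force: 0.0
```

jog_arm([
  [0,0,0],
  [0,0,15],
  [0,0,35],
  [0,0,40],
  [0,0,40],
], claw=[85,85,85,85,85], twist=[0,0,0,0,0])

```text
clock: 15.87
position: [0.4336, 0.2498, 0.1501]
tcp_rot: [[-0.763, 0.646, -0.002], [0.646, 0.763, -0.001], [0.001, -0.002, -1.0]]
contact_force: [0.3, 1.2, -1.0]
gripper_width: 0.0846
finger_force: 0.0
```

jog_arm([
  [30,-25,0],
  [30,-25,0],
  [30,-25,0],
  [30,-25,0],
  [30,-25,0],
], claw=[85,85,85,85,85], twist=[-4,-4,-4,-4,-4])

```text
clock: 16.28
position: [0.5856, 0.1239, 0.1495]
tcp_rot: [[-0.494, 0.87, 0.0], [0.87, 0.494, 0.0], [0.0, 0.0, -1.0]]
contact_force: [0.8, 0.0, 0.3]
gripper_width: 0.0851
finger_force: 0.0
```

jog_arm([
  [30,-25,0],
  [31,-25,0],
  [0,0,0],
  [0,0,0],
  [0,0,0],
], claw=[85,85,85,85,85], twist=[-3.6,0,0,0,0])

```text
clock: 16.7
position: [0.6446, 0.0753, 0.1486]
tcp_rot: [[-0.441, 0.898, -0.002], [0.898, 0.441, 0.0], [0.001, -0.002, -1.0]]
contact_force: [-0.7, -0.5, -0.4]
gripper_width: 0.0849
finger_force: 0.0
```

```bash
python3 - <<'E'
from h import *
s=snap('wrist'); save(s,'w7.png'); w=cloud(s); z=w[...,2]; p=manip.sense()['position']; print(p)
for a,b in((.06,.08),(.025,.055)):
    q=w[(z>a)&(z<b)&(np.hypot(w[...,0]-.647,w[...,1]-.075)<.04)]*1000
    print(len(q),cv2.minAreaRect(q[:,:2].astype(np.float32)))
E
```

```text
[0.64413074 0.07584954 0.14873679]
1247 ((647.600830078125, 75.51396179199219), (27.135581970214844, 27.05758285522461), 27.45535659790039)
1514 ((647.380859375, 75.68707275390625), (38.192527770996094, 37.594764709472656), 26.257976531982422)
```

View pics/w7.png

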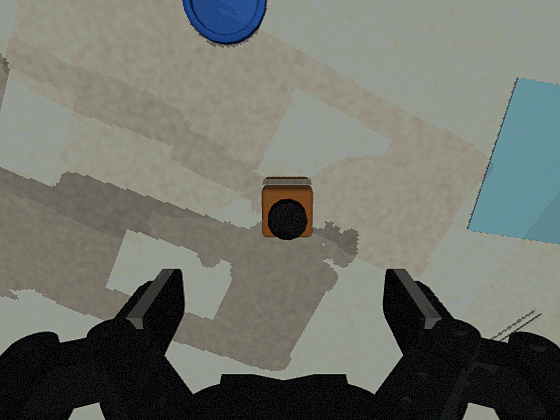

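The square bottle is square to the fingers at (287,212). TCP needs about +3 mm in x, then down.

jog_arm([
  [2.5,0,-35],
  [0,0,-35],
  [0,0,-32],
  [0,0,-20],
  [0,0,-10],
], claw=[85,85,85,85,85], twist=[0,0,0,0,0])

```text
clock: 17.17
position: [0.6442, 0.0766, 0.0142]
tcp_rot: [[-0.443, 0.897, -0.006], [0.897, 0.443, 0.0], [0.003, -0.006, -1.0]]
contact_force: [-0.8, -0.5, 0.5]
gripper_width: 0.085
finger_force: 0.0
```

jog_arm([
  [0,0,0],
  [0,0,0],
  [0,0,0],
  [0,0,0],
  [0,0,0],
], claw=[70,55,42,32,32], twist=[0,0,0,0,0], grip_force=30)

```text
clock: 17.58
position: [0.6496, 0.0754, 0.0193]
tcp_rot: [[-0.441, 0.897, 0.003], [0.897, 0.441, 0.0], [-0.001, 0.003, -1.0]]
contact_force: [-0.1, 0.7, 6.0]
gripper_width: 0.038
finger_force: 31.3
```

jog_arm([
  [0,0,0],
  [0,0,0],
  [0,0,0],
  [0,0,0],
  [0,0,0],
], claw=[32,32,32,32,32], twist=[0,0,0,0,0])

```text
clock: 18.0
position: [0.6496, 0.0754, 0.0194]
tcp_rot: [[-0.441, 0.898, 0.003], [0.898, 0.441, 0.0], [-0.001, 0.003, -1.0]]
contact_force: [-1.6, 1.0, 7.0]
gripper_width: 0.0373
finger_force: 31.5
```

jog_arm([
  [0,0,10],
  [0,0,30],
  [0,0,35],
  [-2,15,25],
  [-5,35,0],
], claw=[32,32,32,32,32], twist=[0,0,0,0,0])

```text
clock: 18.42
position: [0.6465, 0.1223, 0.1245]
tcp_rot: [[-0.438, 0.899, 0.012], [0.899, 0.438, -0.001], [-0.006, 0.01, -1.0]]
contact_force: [1.6, 0.4, -2.4]
gripper_width: 0.0379
finger_force: 30.7
```

jog_arm([
  [-5,36,0],
  [-5,36,0],
  [-5,36,0],
  [-4,28,0],
  [-3,18,0],
], claw=[32,32,32,32,32], twist=[-3,-3,-3,-2.5,0])

```text
clock: 18.83
position: [0.6183, 0.2824, 0.1183]
tcp_rot: [[-0.253, 0.968, 0.001], [0.968, 0.253, 0.001], [0.001, 0.001, -1.0]]
contact_force: [-0.2, -0.7, -1.1]
gripper_width: 0.0373
finger_force: 30.7
```

jog_arm([
  [0,0,0],
  [0,0,0],
  [0,0,0],
  [0,0,0],
  [0,0,0],
], claw=[32,32,32,32,32], twist=[0,0,0,0,0])

```text
clock: 19.25
position: [0.6194, 0.2779, 0.1174]
tcp_rot: [[-0.252, 0.968, -0.0], [0.968, 0.252, -0.0], [-0.0, -0.0, -1.0]]
contact_force: [0.4, -0.1, -2.4]
gripper_width: 0.0375
finger_force: 30.6
```

```bash
python3 - <<'E'
from wh import *
s,w=holders(); save(s,'w8.png'); print(manip.sense()['position'],manip.sense()['gripper_width'])
E
```

```text
holder [289. 195.] [620.8 283.7] [64.7 62.5] 14.5
holder [ 44. 178.] [440.5 253.6] [55.9 61.5] 25.1
[0.61941304 0.27794309 0.11736572] 0.03759631326760718
```

View pics/w8.png

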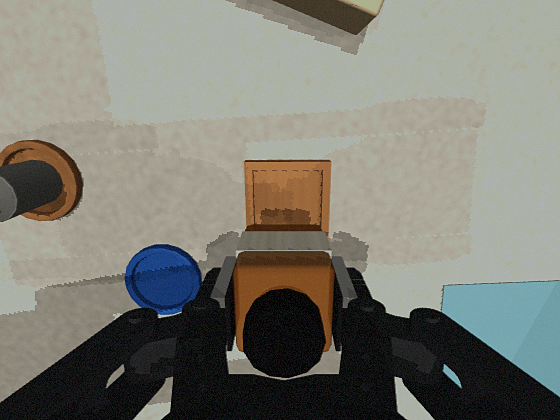

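The bottle is squared up over the holder (far edge at row 160, columns 246–330), and the dropper sits in its ring at left (40,180). I shift +1.5, +2.5 mm and lower it.

jog_arm([
  [1.5,2.5,-20],
  [0,0,-25],
  [0,0,-25],
  [0,0,-14],
  [0,0,-5],
], claw=[32,32,32,32,32], twist=[0,0,0,0,0])

```text
clock: 19.72
position: [0.6188, 0.2804, 0.0255]
tcp_rot: [[-0.253, 0.968, -0.005], [0.968, 0.253, -0.002], [-0.0, -0.005, -1.0]]
contact_force: [-0.5, -0.4, -2.1]
gripper_width: 0.0376
finger_force: 30.6
```

jog_arm([
  [0,0,-3],
  [0,0,-1.5],
  [0,0,0],
  [0,0,0],
  [0,0,0],
], claw=[32,32,32,32,32], twist=[0,0,0,0,0])

```text
clock: 20.13
position: [0.6215, 0.2821, 0.025]
tcp_rot: [[-0.253, 0.967, 0.002], [0.967, 0.253, 0.001], [0.0, 0.002, -1.0]]
contact_force: [0.3, -0.8, -1.0]
gripper_width: 0.0377
finger_force: 30.6
```

jog_arm([
  [-0.5,-1,-1],
  [0,0,-0.5],
  [0,0,0],
  [0,0,0],
  [0,0,0],
], claw=[32,32,32,32,32], twist=[0,0,0,0,0])

```text
clock: 20.55
position: [0.6207, 0.2809, 0.0234]
tcp_rot: [[-0.253, 0.967, 0.001], [0.967, 0.253, 0.0], [-0.0, 0.001, -1.0]]
contact_force: [-0.9, 0.4, 5.2]
gripper_width: 0.0376
finger_force: 31.4
```

jog_arm([
  [0,0,0],
  [0,0,0],
  [0,0,0],
  [0,0,0],
  [0,0,0],
], claw=[40,50,60,70,85], twist=[0,0,0,0,0])

```text
clock: 20.97
position: [0.62, 0.2807, 0.0221]
tcp_rot: [[-0.253, 0.967, -0.0], [0.967, 0.253, -0.0], [0.0, -0.0, -1.0]]
contact_force: [-0.7, -0.5, 0.6]
gripper_width: 0.0803
finger_force: 0.0
```

jog_arm([
  [0,0,0],
  [0,0,15],
  [0,0,35],
  [0,0,40],
  [0,0,40],
], claw=[85,85,85,85,85], twist=[0,0,0,0,0])

```text
clock: 21.38
position: [0.6192, 0.2804, 0.1527]
tcp_rot: [[-0.253, 0.967, -0.002], [0.967, 0.253, -0.001], [-0.0, -0.003, -1.0]]
contact_force: [1.1, 0.1, 0.1]
gripper_width: 0.0849
finger_force: 0.0
```

jog_arm([
  [0,-38,20],
  [0,-38,20],
  [0,-38,20],
  [0,-38,20],
  [0,-38,20],
], claw=[85,85,85,85,85], twist=[0,0,0,0,0])

```text
clock: 21.8
position: [0.6196, 0.0949, 0.2503]
tcp_rot: [[-0.254, 0.967, -0.0], [0.967, 0.254, -0.0], [-0.0, -0.0, -1.0]]
contact_force: [1.1, 0.3, -0.1]
gripper_width: 0.0853
finger_force: 0.0
```

```bash
python3 - <<'E'
from h import *
T={'jar':(.625,-.264),'drop':(.4344,.250),'sq':(.6205,.281),'tin':(.4323,-.2722)}
for n in('top','side'):
    s=snap(n); save(s,n+'9.png'); w=cloud(s); z=w[...,2]
    for k,(x,y) in T.items():
        d=np.hypot(w[...,0]-x,w[...,1]-y); q=w[(z>.02)&(z<.1)&(d<.055)]*1000
        if len(q)<20: print(n,k,'hidden',len(q)); continue
        zt=np.percentile(q[:,2],97); t=q[q[:,2]>zt-8]; r=cv2.minAreaRect(t[:,:2].astype(np.float32)); a=cv2.minAreaRect(q[:,:2].astype(np.float32))
        print(n,k,'ztop',zt.round(),'top off',(np.array(r[0])-1000*np.array([x,y])).round(1),np.round(r[1],1),round(r[2],1),'all ang',np.round(a[1],1),round(a[2],1))
a,b=[cv2.imread('pics/%s9.png'%n) for n in('top','side')]
cv2.imwrite('pics/fin.png',cv2.vconcat([cv2.resize(a[150:260,180:400],(800,400)),cv2.resize(b[140:320,150:450],(333,200)).copy() if 0 else cv2.resize(b[140:320,120:480],(800,200))]))
E
```

```text
top jar ztop 78.0 top off [2.5 3.4] [50.5 48.5] 65.3 all ang [51.3 52.7] 80.2
top drop hidden 0
top sq hidden 1
top tin ztop 69.0 top off [1.7 0.4] [33.1 71. ] 49.6 all ang [34.  71.9] 50.4
side jar ztop 76.0 top off [-0.4 -2.5] [56.6 49.2] 38.7 all ang [55.5 53. ] 44.3
side drop ztop 73.0 top off [ 1. -3.] [16.  15.3] 52.6 all ang [27.8 32.7] 68.9
side sq ztop 72.0 top off [ 0.5 -3.6] [29.5 25.9] 49.3 all ang [47.2 41.3] 14.1
side tin ztop 67.0 top off [ 0.2 -4.4] [37.2 71.7] 52.4 all ang [39.1 71.7] 52.4
```

View pics/side9.png

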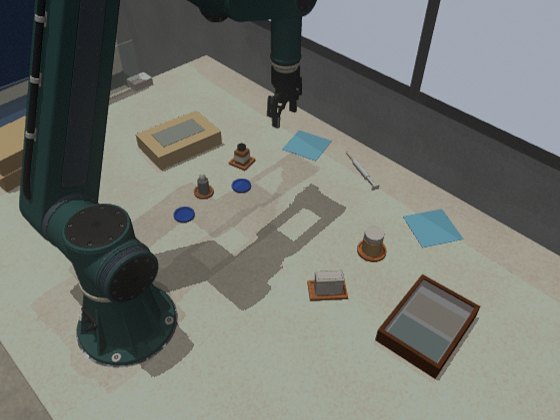

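The side view shows all four standing in their wooden holders: jar (373,245), tin (327,287), dropper (203,186) and square bottle (241,156). Their tops are 3–5 mm higher than before, about the 4 mm floor height, and offsets are under 5 mm. The bystander boxes are where they were.

```bash
python3 -c "
from bench import manip; print(manip.hand_in())"
```

```text
the job is handed in; nothing more can be done
None
```

I handed the job in with all four containers standing upright in their own holders and the picture box and gift box left alone; the final pictures agree, but no verdict came back.

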